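# Line up the varnished printing blocks and start the UV curing box

### The job

The three freshly varnished printing blocks lie anyhow on the pulled-out tray of the UV curing box: slide them, without lifting or tipping them, into one neat row, side by side and touching, flush along the tray's back stop and tight against its left side guide. Then push the tray fully home with the row still neat, and only after that twist the start knob on top of the box clockwise to its stop and let go so that it springs back. Leave the wooden baren and the two ink tins beside the tray where they are.

Things in the scene. Friction and masses are not known exactly. Their poses are not given: they have to be found in the camera images.
- uv_box: grey UV curing box standing on the table, 200 deep (x) x 364 wide (y) x 66 mm high, fixed. Origin: centre of its underside on the table. Its x axis points into the box, away from the robot; y to the left, z up. The front is the plane x = -100 mm; under it a throat (z up to 40 mm) takes the tray. The start knob sits on its top.
- tray (a joint): how far the aluminium drawer tray is pulled out along the box's -x, m: 0 fully home, 0.178 fully out; about 3.5 N of friction. Inside 155 deep x 310 mm wide, floor top 10 mm above the table. Grey drawer front at the robot side, 8 mm thick, top at z 40 mm; back stop and left (+y) side guide 18 mm above the floor, right edge 4 mm above it.
- tray_corner (a point): point on the tray floor (10 mm above the table) where the front face of the back stop meets the inner face of the left side guide; moves with the tray. Axes as the box: the back stop lies along y through this point, the left guide along x; the tray interior is at x 0 to -155 mm and y 0 to -310 mm from here.
- tray_pull (a point): middle of the front edge of the steel pull lip (100 mm wide along y, 7 mm thick) on the drawer front, 35.5 mm above the table, 11 mm in front of the drawer front's face; moves with the tray.
- start_knob (a joint): angle of the spring-return start knob, rad: 0 = rest, 1.05 = at its stop; grows clockwise seen from above; a spring (about 0.1 N m at the stop) turns it back when released.
- knob_grip (a point): point on the knob's vertical axis, 89 mm above the table. The knob is black: a bar grip 46 long x 13 wide, from 72 to 96 mm above the table, on a round skirt of 44 mm diameter. At rest the bar lies along the box's x axis (this point's x axis is along the bar and turns with it).
- block_a: plywood printing block, 52 (x) x 68 (y) x 21 mm solid height (24 mm with its dark carved face), origin at the centre of its underside, lying face up on the tray
- block_b: a second block just like block_a, 52 (x) x 68 (y) x 21 to 24 mm, origin at the centre of its underside
- block_c: smaller plywood printing block, 40 (x) x 60 (y) x 18 to 21 mm, origin at the centre of its underside. All three lie with y roughly along the back stop; any order in the row is right.
- baren: round wooden baren with a knob, 68 mm diameter, 44 mm high, on the table to the right of the tray; origin under its centre. To be left alone.
- tin_black: closed ink tin with a black label, 60 mm diameter, 38 mm high, on the table to the left of the tray; origin under its centre. To be left alone.
- tin_red: closed ink tin with a red label, 54 mm diameter, 32 mm high, on the table to the left of the tray; origin under its centre. To be left alone.
There are look-alikes about, which are no part of the job. What is shaped like the block_a but green or orange is not meant. What is shaped like the block_c but purple is not meant.

How it is judged:
On the way, in this order (a step that is already met when the one before it is completed fails the run):
1. the three blocks stand in one neat row along the back stop and against the left guide (x of each of block_a, block_b in the frame of tray_corner above -0.031 m and y of each of block_a, block_b in the frame of tray_corner above -0.17 m and z of each of block_a, block_b, block_c in the frame of tray_corner below 0.006 m and angle between the x axis of each of block_a, block_b, block_c and the x axis of tray_corner, either way round below 0.08 rad and x of block_c in the frame of tray_corner above -0.025 m and y of block_c in the frame of tray_corner above -0.174 m), for 0.2 s.
2. the tray is fully home, the row still neat (all of step 1 and value of joint tray below 0.004 m), for 0.2 s.
3. the start knob is turned to its stop (value of joint tray below 0.004 m and value of joint start_knob above 0.97 rad), for 0.1 s.
At the end, for the whole second after the job is handed in: Blocks flat and still on the tray, each within 5 mm of the back stop and 0.08 rad of square; the row, from the left guide to its right end, at most 8 mm longer than the blocks' own 196 mm; tray home within 4 mm; knob back within 0.12 rad of rest (all of step 2 and value of joint start_knob below 0.12 rad and linear speed of each of block_a, block_b, block_c below 0.01 m/s); the robot touches nothing.
It fails at once if a block is lifted more than 15 mm off the tray or tipped beyond 0.35 rad (height (world z) of any of block_a, block_b, block_c above 0.025 m or angle between any of block_a, block_b, block_c's own z axis and vertical above 0.35 rad).
It fails at once if the start knob is turned by more than 0.4 rad while the tray is still out by more than 10 mm (value of joint start_knob above 0.4 rad and value of joint tray above 0.01 m).
It fails at once if the baren or an ink tin is moved by more than 25 mm (distance of any of baren, tin_black, tin_red from where it was at the start of the episode above 0.025 m).
It also fails if it takes over 72 s, if anything falls off the work surface, if the arm or the gripper's body presses on something with over 40 N, if the wrist force passes 120 N, or if a joint passes its speed limit or range.

### The arm

A 7-joint arm with a two-finger parallel gripper is mounted at the origin on a cart in front of the work surface, level with it; the furniture and walls round the work are solid. World frame = base frame: x ahead of the robot, y to its left, z up, the work surface at z = 0. Lengths are in m, angles in rad, forces in N, time in s.
With the tool pointing down it reaches from about 0.425 to 0.975 m from the base axis. Payload 16.7 kg.
Tool frame: the origin (TCP) lies midway between the tips of the shut fingers; the grasp point (between the pads) lies 19 mm behind it; z points along the fingers, y is the line along which they close (so a half turn about z gives the same grasp; the last joint's range is limited). The gripper opens to 85 mm and grips with 20 to 120 N. Pads are 22 mm wide; open, the fingers measure 114 mm over their backs; the gripper's body (76 mm by 85 mm) begins 54 mm behind the grasp point. The pads swing forward as they close: fully open they stand 13 mm farther back than shut.
Start: joints at [1.034, 0.426, 0.074, 1.606, -0.034, 1.111, -0.067], TCP at [0.255, -0.625, 0.231] pointing down, gripper open.
Joint ranges: [-2.85, 2.85], [-0.5, 2.14], [-1.23, 1.37], [0.21, 2.46], [-1.02, 4.16], [0.16, 2.05], [-2.73, 2.73]. Speed limits (rad/s): [1.89, 1.89, 2.39, 2.39, 3.01, 3.01, 3.01].

### API

Orientations are given as a unit quaternion [w, x, y, z].
In Python, from cell import r gives the robot as it stands. The module is installed in compiled form; this text tells all that it offers.
- The arm moves only by the tool arm_command, never from a script. Its argument "plan" is a list of rows, each an object of numbers: "ax", "ay", "az": the turn, a rotation vector about the tool's x, y, z in rad; "tx", "ty", "tz": the shift along the tool's x, y, z in mm; "fingers": the opening, from 0 (shut) to 1 (fully open). In form: [{"ax": .., "ay": .., "az": .., "tx": .., "ty": .., "tz": .., "fingers": ..}, ...]. A call has exactly 8 rows; each row is the pose to reach, as a shift and turn from the pose commanded when the call began, along the tool's axes at that moment; what a row does not reach only later rows make up. A row lasts 1/8 s, in which the tool goes at most 62.5 mm and 10.7 degrees, less where a joint would pass 70% of its speed; a pose out of reach is approached as far as the arm can. A call with a gripper value outside its range is refused whole. The fingers move at their own pace and stop on an object; "squeeze" is the grip in N (left out, the last holds). Time passes only in rows, so rows that repeat a pose let the fingers close, or fill a call up. It gives the time, the measured TCP pose, the force, the opening and the grip force at its end, in the units of the state.
- r.state(): the state, without advancing time (a new reading comes with each control period).
- r.camera(name): name is "scene" or "top"; returns the picture (420x560x3 uint8, red, green, blue); there is no depth.
- r.camera_model(name): a dict with "fx", "fy", "cx", "cy" (pixels), "k1" (the pictures are not rectified: a ray, as slopes to the right and down, at radius r is drawn at 1 + k1 r^2 times it, then the intrinsics apply), "xyz" and "orientation" of the camera in the world. Camera axes: x right, y up, looking along -z (the intrinsics and any distortion apply to the point x, -y, -z); pixel columns grow to the right and rows downward; lengths in m; the calibration is good to about 2 mm. A picture is of the moment at which its call begins. camera_model takes no time and is no camera call.
- r.sign_off(): hands the job in; it is judged then, once.
The state is a dict: "t": time; "joint_positions": joint angles; "joint_velocities": joint speeds; "effort": joint torques, N m; "position": TCP position; "ee_rot": TCP orientation; "ft_force": force on the tool from outside, world axes, zero at the start; "ft_torque": the same for the moment, N m; "opening": finger opening in m; "grasp_force": force on a finger pad.
Only numpy, scipy, OpenCV 4.12 (cv2) and the standard library are available. Lean on these libraries where they do the work, as an engineer would, in place of code of your own. Each camera call takes 0.05 s, during which the arm holds its last target. There are 200 camera calls.

## Working session

There is one attempt and no reset: what is moved stays moved. The work goes in short steps, Python scripts to look and compute and a tool call to move; the robot and the scene stay as the last step left them, time stands still between calls to the robot, and variables do not carry over. Pictures are saved under pics/ and viewed, at most 10 in all, crops included, and the job is handed in when it is done.

Besides the shell and the picture viewer there is one more tool, called after "Request:" as name(argument=value, ...) on one line, values as JSON. arm_command: Moves the arm, as the interface text tells. Its arguments: {"type":"object","properties":{"plan":{"type":"array"},"squeeze":{"type":"number"}},"required":["plan"]}

```bash
mkdir -p pics; cat > h.py <<'E'
import numpy as np, cv2
from scipy.spatial.transform import Rotation as R
from cell import r
def cam(n):
    m=r.camera_model(n); q=m["orientation"]; return m,R.from_quat([q[1],q[2],q[3],q[0]]).as_matrix(),np.array(m["xyz"])
def ray(n,pts,z):
    m,Rm,c=cam(n); out=[]
    for u,v in pts:
        d=np.array([(u-m["cx"])/m["fx"],(v-m["cy"])/m["fy"]]); s=d.copy()
        for _ in range(30): s=d/(1+m["k1"]*(s@s))
        w=Rm@np.array([s[0],-s[1],-1]); out.append(c+w*(z-c[2])/w[2])
    return np.array(out)
def proj(n,P):
    m,Rm,c=cam(n); p=(np.atleast_2d(P)-c)@Rm; s=np.c_[p[:,0]/-p[:,2],-p[:,1]/-p[:,2]]
    s=s*(1+m["k1"]*(s**2).sum(1))[:,None]; return s*[m["fx"],m["fy"]]+[m["cx"],m["cy"]]
def snap(n,f,box=None,k=1):
    im=r.camera(n)[:,:,::-1]
    cv2.imwrite("pics/raw_"+f,im)
    if box: im=im[box[1]:box[3],box[0]:box[2]]
    cv2.imwrite("pics/"+f,cv2.resize(im,None,fx=k,fy=k,interpolation=cv2.INTER_CUBIC))
E
python3 -c "
from h import *
snap('top','t1.png',k=1.4);snap('scene','s1.png')
for n in('top','scene'):print(r.camera_model(n))
print(r.state())"
```

```text
{'fx': 418.74159255860644, 'fy': 418.74159255860644, 'cx': 279.66078357597365, 'cy': 211.5667303417467, 'k1': -0.11957557471036295, 'xyz': array([0.38871371, 0.05727185, 1.12541124]), 'orientation': array([-0.70362415, -0.06439774,  0.04687025,  0.70609431])}
{'fx': 477.3301661529516, 'fy': 477.3301661529516, 'cx': 280.99349777446787, 'cy': 213.71992536404542, 'k1': -0.06724403006441235, 'xyz': array([-0.08145583,  0.96862764,  0.70975039]), 'orientation': array([-0.26733913, -0.15050352,  0.48313284,  0.82003728])}
{'t': 0.1, 'joint_positions': array([ 1.03349428,  0.4266813 ,  0.07387418,  1.60656021, -0.03411644,
        1.11076094, -0.06710387]), 'joint_velocities': array([ 0.00017724, -0.0004218 , -0.00049418, -0.00090009,  0.00059355,
       -0.00143823,  0.00150567]), 'effort': array([ 7.18653726e-03, -9.51535034e+01,  3.77062798e+00, -4.64396882e+01,
        1.95698073e-02,  6.58933757e-03, -1.84545661e-05]), 'position': array([ 0.2550839 , -0.62455079,  0.23066575]), 'ee_rot': array([-5.55550585e-04,  9.81265891e-01,  1.92657521e-01, -1.47823140e-04]), 'ft_force': array([ 0.26935133, -0.20484268,  0.16714911]), 'ft_torque': array([-0.0097106 ,  0.01303163, -0.00908708]), 'grasp_force': 0.0, 'opening': 0.08506370778886817}
```

View pics/t1.png

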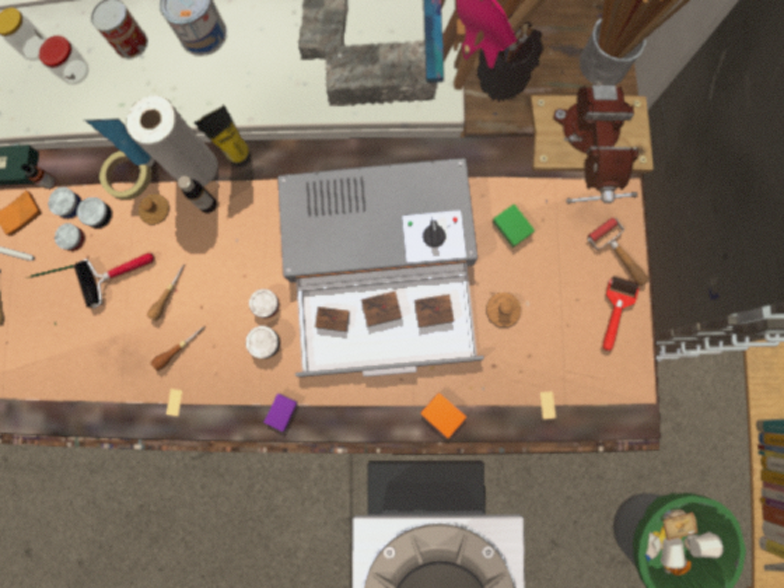

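View pics/s1.png

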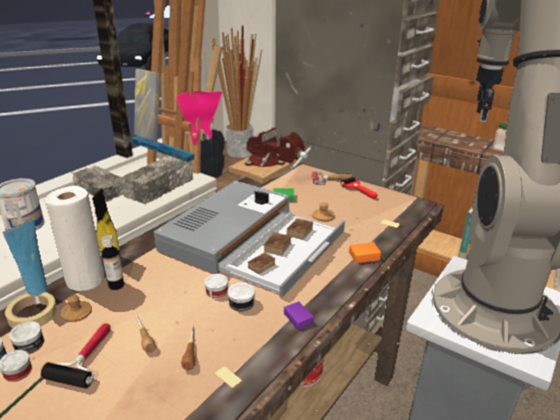

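The top view shows the box at about (375,220), tray below it, three blocks (C at left (333,319), then (382,308) and (434,311)), with the tins to the left and the baren to the right. I'll enlarge the raw picture.

```bash
python3 -c "
import cv2
im=cv2.imread('pics/raw_t1.png')[110:275,195:375]
im=cv2.resize(im,None,fx=3.6,fy=3.6,interpolation=cv2.INTER_CUBIC)
for i in range(0,180,20):cv2.putText(im,str(195+i),(int(i*3.6),10),0,.35,(0,0,255));cv2.line(im,(int(i*3.6),12),(int(i*3.6),18),(0,0,255))
for i in range(0,165,20):cv2.putText(im,str(110+i),(0,int(i*3.6)+4),0,.35,(0,0,255));cv2.line(im,(25,int(i*3.6)),(30,int(i*3.6)),(0,0,255))
cv2.imwrite('pics/t1c.png',im)"
```

```text
(no output)
```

View pics/t1c.png

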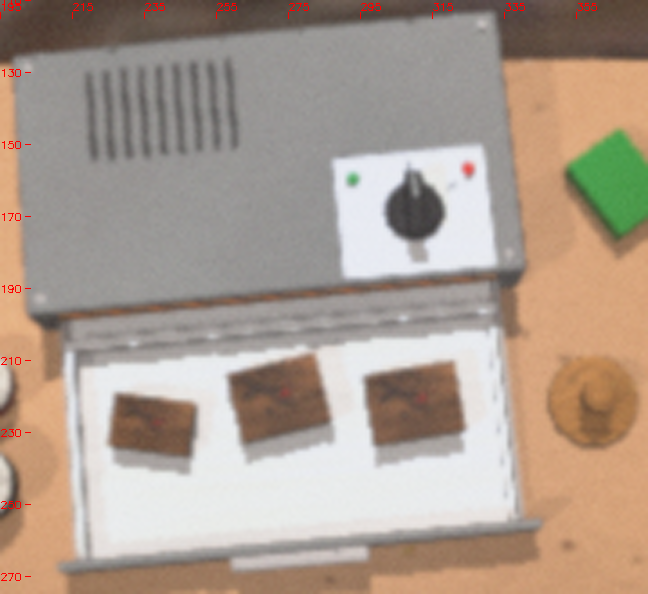

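The crop shows box-top corners at (14,57), (497,12), (524,270), (33,314), the floor's back-left corner at (82,362) and back-right at (497,327), and the lip front edge from (232,569) to (368,558). The block tops are clear.

```bash
cat > m.py <<'E'
from h import *
P=lambda l:np.array(l)/3.6+[195,110]
np.set_printoptions(precision=4,suppress=True)
bx=ray('top',P([[14,57],[497,12],[524,270],[33,314]]),.066);print('box',bx)
print('sides',[np.linalg.norm(bx[i]-bx[(i+1)%4]) for i in range(4)],'c',bx.mean(0))
fl=ray('top',P([[82,362],[497,327],[88,556]]),.01);print('floor',fl)
lip=ray('top',P([[232,569],[368,558]]),.0355);print('lip',lip,lip.mean(0))
print('knob',ray('top',P([[414,200]]),.096), ray('top',P([[414,210]]),.07))
d=fl[0]-fl[1];yaw=np.arctan2(d[1],d[0])-np.pi/2
d=bx[3]-bx[2];y2=np.arctan2(d[1],d[0])-np.pi/2
d=bx[0]-bx[1];y3=np.arctan2(d[1],d[0])-np.pi/2
d=lip[0]-lip[1];y4=np.arctan2(d[1],d[0])-np.pi/2
print('yaws',yaw,y2,y3,y4)
for n,c,z in(('C',[[116,394],[197,403],[191,457],[109,443]],.031),('L',[[228,374],[315,354],[329,424],[244,443]],.034),('R',[[364,376],[454,362],[465,430],[376,444]],.034)):
    w=ray('top',P(c),z);e=[np.linalg.norm(w[i]-w[(i+1)%4]) for i in range(4)]
    d=w[0]-w[1]+w[3]-w[2];print(n,w.mean(0),e,'yaw',np.arctan2(d[1],d[0])-np.pi/2);print(w[:,:2])
print('baren',ray('top',P([[592,402]]),.02));
E
python3 m.py
```

```text
box [[ 0.7917  0.3004  0.066 ]
 [ 0.8225 -0.0599  0.066 ]
 [ 0.6258 -0.0742  0.066 ]
 [ 0.5959  0.2797  0.066 ]]
sides [np.float64(0.36160232059969755), np.float64(0.1972621756637439), np.float64(0.3551573868864097), np.float64(0.1968835200112593)] c [0.709  0.1115 0.066 ]
floor [[ 0.5697  0.253   0.01  ]
 [ 0.5946 -0.0597  0.01  ]
 [ 0.4241  0.2457  0.01  ]]
lip [[0.414  0.1369 0.0355]
 [0.4217 0.039  0.0355]] [0.4179 0.0879 0.0355]
knob [[0.67   0.0056 0.096 ]] [[0.6696 0.0044 0.07  ]]
yaws 0.07947668206342384 0.08426127001194872 0.08539141588555621 0.07825546995817767
C [0.5198 0.1957 0.031 ] [np.float64(0.060377119916377106), np.float64(0.03998233465805248), np.float64(0.06138225237913224), np.float64(0.03655240840090745)] yaw -0.14346770129921715
[[0.5422 0.2235]
 [0.5353 0.1636]
 [0.4955 0.1676]
 [0.506  0.2281]]
L [0.5378 0.1032 0.034 ] [np.float64(0.06551609622383787), np.float64(0.052737009223362837), np.float64(0.06345446044975499), np.float64(0.052309664736192675)] yaw 0.22023398336633626
[[0.5563 0.1407]
 [0.5708 0.0768]
 [0.519  0.0667]
 [0.5053 0.1287]]
R [0.5342 0.004  0.034 ] [np.float64(0.06676765205237442), np.float64(0.05066331420310177), np.float64(0.06558962632252913), np.float64(0.05073141462774157)] yaw 0.15104995764064633
[[ 0.5542  0.0409]
 [ 0.5643 -0.0251]
 [ 0.5141 -0.0323]
 [ 0.5042  0.0326]]
baren [[ 0.536  -0.1278  0.02  ]]
```

Request:
arm_command(plan=[{"tx": 28,"ty": -31,"az": 0.04,"fingers": 0.47},{"tx": 70,"ty": -77,"az": 0.1,"fingers": 0.47},{"tx": 112,"ty": -123,"az": 0.15,"fingers": 0.47},{"tx": 154,"ty": -169,"az": 0.2,"fingers": 0.47},{"tx": 196,"ty": -215,"az": 0.25,"fingers": 0.47},{"tx": 238,"ty": -261,"az": 0.305,"fingers": 0.47},{"tx": 280,"ty": -307,"az": 0.305,"fingers": 0.47},{"tx": 310,"ty": -340,"az": 0.305,"fingers": 0.47}])

```text
invalid input
```

Request:
arm_command(plan=[{"ax": 0,"ay": 0,"az": 0.04,"tx": 28,"ty": -31,"tz": 0,"fingers": 0.47},{"ax": 0,"ay": 0,"az": 0.1,"tx": 70,"ty": -77,"tz": 0,"fingers": 0.47},{"ax": 0,"ay": 0,"az": 0.15,"tx": 112,"ty": -123,"tz": 0,"fingers": 0.47},{"ax": 0,"ay": 0,"az": 0.2,"tx": 154,"ty": -169,"tz": 0,"fingers": 0.47},{"ax": 0,"ay": 0,"az": 0.25,"tx": 196,"ty": -215,"tz": 0,"fingers": 0.47},{"ax": 0,"ay": 0,"az": 0.305,"tx": 238,"ty": -261,"tz": 0,"fingers": 0.47},{"ax": 0,"ay": 0,"az": 0.305,"tx": 280,"ty": -307,"tz": 0,"fingers": 0.47},{"ax": 0,"ay": 0,"az": 0.305,"tx": 310,"ty": -340,"tz": 0,"fingers": 0.47}], squeeze=40)

```text
t: 1.1
position: [0.4141, -0.1903, 0.2314]
ee_rot: [-0.0, 0.999, 0.042, 0.0]
ft_force: [1.0, -1.5, -1.0]
opening: 0.0407
grasp_force: 0.0
```

Request:
arm_command(plan=[{"ax": 0,"ay": 0,"az": 0,"tx": 20,"ty": -45,"tz": 0,"fingers": 0.47},{"ax": 0,"ay": 0,"az": 0,"tx": 42,"ty": -95,"tz": 20,"fingers": 0.47},{"ax": 0,"ay": 0,"az": 0,"tx": 65,"ty": -145,"tz": 50,"fingers": 0.47},{"ax": 0,"ay": 0,"az": 0,"tx": 86,"ty": -183,"tz": 90,"fingers": 0.47},{"ax": 0,"ay": 0,"az": 0,"tx": 86,"ty": -183,"tz": 135,"fingers": 0.47},{"ax": 0,"ay": 0,"az": 0,"tx": 86,"ty": -183,"tz": 175,"fingers": 0.47},{"ax": 0,"ay": 0,"az": 0,"tx": 86,"ty": -183,"tz": 200,"fingers": 0.47},{"ax": 0,"ay": 0,"az": 0,"tx": 86,"ty": -183,"tz": 214,"fingers": 0.47}])

```text
t: 2.1
position: [0.4835, -0.0033, 0.016]
ee_rot: [-0.0, 0.999, 0.041, -0.001]
ft_force: [-0.1, -1.3, 1.3]
opening: 0.04
grasp_force: 0.0
```

```bash
python3 -c "
from h import *
snap('top','t2.png',(195,160,375,275),4.4);print(r.state()['position'],r.state()['ft_force'])"
```

```text
[ 0.48325147 -0.00336884  0.01519264] [-1.10948325 -0.28510727 -1.76312541]
```

View pics/t2.png

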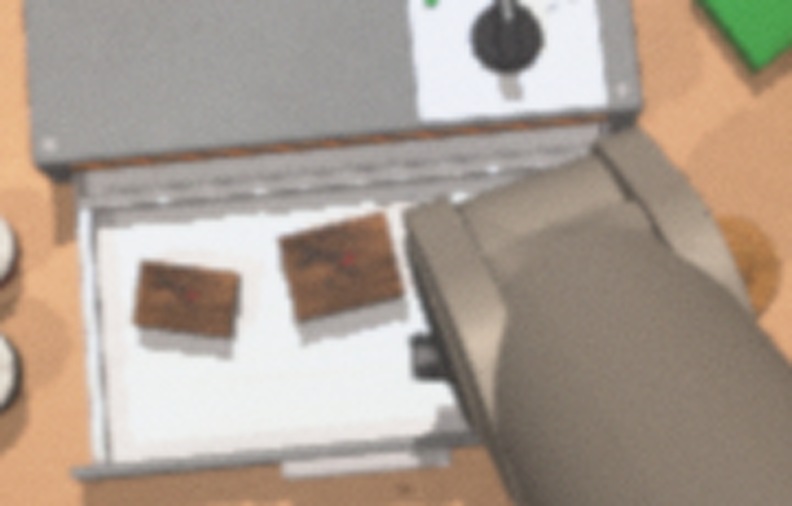

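The arm hides block R, but L and C are unmoved and the fingers have room. Pushing R to the back stop.

Request:
arm_command(plan=[{"ax": 0,"ay": 0,"az": 0,"tx": 8,"ty": -2,"tz": 0,"fingers": 0.47},{"ax": 0,"ay": 0,"az": 0,"tx": 17,"ty": -3,"tz": 0,"fingers": 0.47},{"ax": 0,"ay": 0,"az": 0,"tx": 26,"ty": -3,"tz": 0,"fingers": 0.47},{"ax": 0,"ay": 0,"az": 0,"tx": 34,"ty": -3,"tz": 0,"fingers": 0.47},{"ax": 0,"ay": 0,"az": 0,"tx": 42,"ty": -3,"tz": 0,"fingers": 0.47},{"ax": 0,"ay": 0,"az": 0,"tx": 48,"ty": -3,"tz": 0,"fingers": 0.47},{"ax": 0,"ay": 0,"az": 0,"tx": 53,"ty": -3,"tz": 0,"fingers": 0.47},{"ax": 0,"ay": 0,"az": 0,"tx": 57,"ty": -3,"tz": 0,"fingers": 0.47}])

```text
t: 3.15
position: [0.5405, 0.0043, 0.0172]
ee_rot: [0.0, 0.999, 0.041, -0.0]
ft_force: [-3.3, -0.5, 3.0]
opening: 0.0402
grasp_force: 1.9
```

Request:
arm_command(plan=[{"ax": 0,"ay": 0,"az": 0,"tx": -20,"ty": 0,"tz": 0,"fingers": 0.47},{"ax": 0,"ay": 0,"az": 0,"tx": -45,"ty": 0,"tz": 0,"fingers": 0.47},{"ax": 0,"ay": 0,"az": 0,"tx": -58,"ty": -20,"tz": 0,"fingers": 0.47},{"ax": 0,"ay": 0,"az": 0,"tx": -58,"ty": -65,"tz": 0,"fingers": 0.47},{"ax": 0,"ay": 0,"az": 0,"tx": -58,"ty": -98,"tz": 0,"fingers": 0.47},{"ax": 0,"ay": 0,"az": 0,"tx": -48,"ty": -98,"tz": 0,"fingers": 0.47},{"ax": 0,"ay": 0,"az": 0,"tx": -38,"ty": -98,"tz": 0,"fingers": 0.47},{"ax": 0,"ay": 0,"az": 0,"tx": -29,"ty": -98,"tz": 0,"fingers": 0.47}])

```text
t: 4.15
position: [0.5048, 0.0986, 0.0173]
ee_rot: [0.0, 0.999, 0.041, 0.0]
ft_force: [-0.1, 1.0, 0.3]
opening: 0.0404
grasp_force: 0.0
```

Request:
arm_command(plan=[{"ax": 0,"ay": 0,"az": 0,"tx": 6,"ty": 0,"tz": 0,"fingers": 0.47},{"ax": 0,"ay": 0,"az": 0,"tx": 11,"ty": 0,"tz": 0,"fingers": 0.47},{"ax": 0,"ay": 0,"az": 0,"tx": 16,"ty": 0,"tz": 0,"fingers": 0.47},{"ax": 0,"ay": 0,"az": 0,"tx": 20,"ty": 0,"tz": 0,"fingers": 0.47},{"ax": 0,"ay": 0,"az": 0,"tx": 23,"ty": 0,"tz": 0,"fingers": 0.47},{"ax": 0,"ay": 0,"az": 0,"tx": 26,"ty": 0,"tz": 0,"fingers": 0.47},{"ax": 0,"ay": 0,"az": 0,"tx": 28,"ty": 0,"tz": 0,"fingers": 0.47},{"ax": 0,"ay": 0,"az": 0,"tx": 30,"ty": 0,"tz": 0,"fingers": 0.47}])

```text
t: 5.15
position: [0.5334, 0.102, 0.0173]
ee_rot: [0.0, 0.999, 0.041, -0.0]
ft_force: [-4.1, -0.4, 3.0]
opening: 0.0404
grasp_force: 1.8
```

Request:
arm_command(plan=[{"ax": 0,"ay": 0,"az": 0,"tx": -20,"ty": 0,"tz": 0,"fingers": 0.47},{"ax": 0,"ay": 0,"az": 0,"tx": -45,"ty": 0,"tz": 0,"fingers": 0.47},{"ax": 0,"ay": 0,"az": 0,"tx": -58,"ty": -20,"tz": 0,"fingers": 0.47},{"ax": 0,"ay": 0,"az": 0,"tx": -58,"ty": -65,"tz": 0,"fingers": 0.47},{"ax": 0,"ay": 0,"az": 0,"tx": -58,"ty": -94,"tz": 0,"fingers": 0.47},{"ax": 0,"ay": 0,"az": 0,"tx": -48,"ty": -94,"tz": 0,"fingers": 0.47},{"ax": 0,"ay": 0,"az": 0,"tx": -38,"ty": -94,"tz": 0,"fingers": 0.47},{"ax": 0,"ay": 0,"az": 0,"tx": -29,"ty": -94,"tz": 0,"fingers": 0.47}])

```text
t: 6.15
position: [0.498, 0.1923, 0.0173]
ee_rot: [0.0, 0.999, 0.041, -0.0]
ft_force: [0.1, -0.5, 0.4]
opening: 0.0407
grasp_force: 0.2
```

Request:
arm_command(plan=[{"ax": 0,"ay": 0,"az": 0,"tx": 8,"ty": 0,"tz": 0,"fingers": 0.47},{"ax": 0,"ay": 0,"az": 0,"tx": 16,"ty": 0,"tz": 0,"fingers": 0.47},{"ax": 0,"ay": 0,"az": 0,"tx": 23,"ty": 0,"tz": 0,"fingers": 0.47},{"ax": 0,"ay": 0,"az": 0,"tx": 28,"ty": 0,"tz": 0,"fingers": 0.47},{"ax": 0,"ay": 0,"az": 0,"tx": 33,"ty": 0,"tz": 0,"fingers": 0.47},{"ax": 0,"ay": 0,"az": 0,"tx": 37,"ty": 0,"tz": 0,"fingers": 0.47},{"ax": 0,"ay": 0,"az": 0,"tx": 40,"ty": 0,"tz": 0,"fingers": 0.47},{"ax": 0,"ay": 0,"az": 0,"tx": 42,"ty": 0,"tz": 0,"fingers": 0.47}])

```text
t: 7.15
position: [0.5385, 0.1968, 0.0173]
ee_rot: [0.0, 0.999, 0.041, -0.0]
ft_force: [-3.2, -2.3, 3.1]
opening: 0.0397
grasp_force: 1.8
```

Request:
arm_command(plan=[{"ax": 0,"ay": 0,"az": 0,"tx": -25,"ty": 0,"tz": 0,"fingers": 0.47},{"ax": 0,"ay": 0,"az": 0,"tx": -30,"ty": 0,"tz": -50,"fingers": 0},{"ax": 0,"ay": 0,"az": 0,"tx": -40,"ty": 45,"tz": -90,"fingers": 0},{"ax": 0,"ay": 0,"az": 0,"tx": -55,"ty": 105,"tz": -100,"fingers": 0},{"ax": 0,"ay": 0,"az": 0,"tx": -60,"ty": 165,"tz": -100,"fingers": 0},{"ax": 0,"ay": 0,"az": 0,"tx": -60,"ty": 225,"tz": -100,"fingers": 0},{"ax": 0,"ay": 0,"az": 0,"tx": -60,"ty": 285,"tz": -100,"fingers": 0},{"ax": 0,"ay": 0,"az": 0,"tx": -60,"ty": 345,"tz": -100,"fingers": 0}])

```text
t: 8.15
position: [0.5077, -0.154, 0.1177]
ee_rot: [0.0, 0.999, 0.041, 0.0]
ft_force: [1.7, 0.4, 0.9]
opening: -0.0001
grasp_force: 0.0
```

```bash
python3 -c "
from h import *
snap('top','t3.png',(195,160,375,275),4.4);print(r.state()['position'])"
```

```text
[ 0.50737164 -0.16246735  0.11765679]
```

View pics/t3.png

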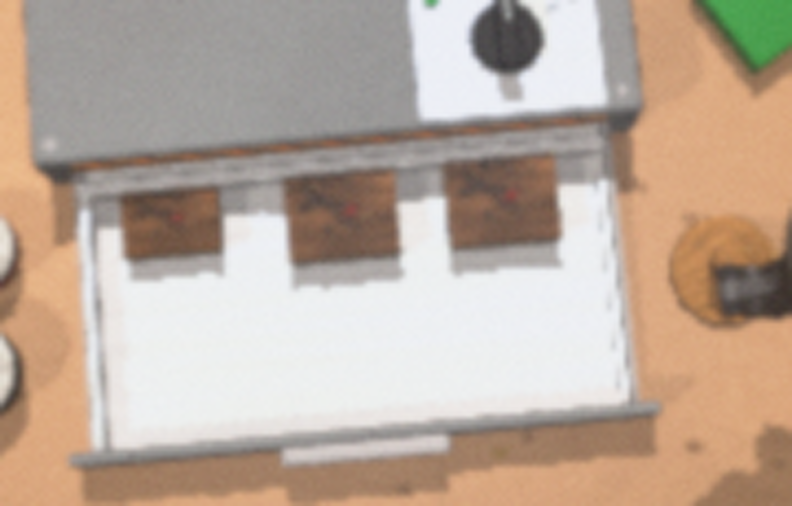

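All three blocks are flush against the back stop: C at (170,225), L at (342,215) and R at (502,202). The tray has moved in slightly. Next I'll measure R's corners.

```bash
python3 -c "
from h import *
P=lambda l:np.array(l)/4.4+[195,160]
np.set_printoptions(precision=4,suppress=True)
O=np.array([.578,.2568]);c,s=np.cos(.083),np.sin(.083)
T=lambda w:(w[:,:2]-O)@np.array([[c,-s],[s,c]])
for n,z,p in(('R',.034,[[444,170],[554,155],[560,241],[450,248]]),('L',.034,[[283,181],[393,171],[399,258],[292,264]]),('C',.031,[[122,194],[219,190],[222,252],[126,260]]),('lip',.0355,[[283,464],[450,449]]),('floorfront',.01,[[108,450]]),('guide top',.028,[[95,205]])): print(n,T(ray('top',P(p),z)))
print(T(r.state()['position'][None]))"
```

```text
R [[ 0.0007 -0.2165]
 [ 0.004  -0.2834]
 [-0.0485 -0.2817]
 [-0.0469 -0.2157]]
L [[ 0.0026 -0.1192]
 [ 0.0028 -0.1858]
 [-0.0503 -0.1848]
 [-0.0482 -0.1207]]
C [[ 0.004  -0.0208]
 [ 0.0011 -0.0799]
 [-0.0368 -0.079 ]
 [-0.0366 -0.0207]]
lip [[-0.1666 -0.1061]
 [-0.1662 -0.2049]]
floorfront [[-0.1485  0.001 ]]
guide top [[-0.0008 -0.0034]]
[[-0.1051 -0.412 ]]
```

Request:
arm_command(plan=[{"ax": 0,"ay": 0,"az": 0,"tx": 35,"ty": -45,"tz": 0,"fingers": 0},{"ax": 0,"ay": 0,"az": 0,"tx": 70,"ty": -90,"tz": 0,"fingers": 0},{"ax": 0,"ay": 0,"az": 0,"tx": 81,"ty": -106,"tz": 0,"fingers": 0},{"ax": 0,"ay": 0,"az": 0,"tx": 81,"ty": -106,"tz": 20,"fingers": 0},{"ax": 0,"ay": 0,"az": 0,"tx": 81,"ty": -106,"tz": 50,"fingers": 0},{"ax": 0,"ay": 0,"az": 0,"tx": 81,"ty": -106,"tz": 80,"fingers": 0},{"ax": 0,"ay": 0,"az": 0,"tx": 81,"ty": -106,"tz": 95,"fingers": 0},{"ax": 0,"ay": 0,"az": 0,"tx": 81,"ty": -106,"tz": 98,"fingers": 0}])

```text
t: 9.2
position: [0.5792, -0.0399, 0.0189]
ee_rot: [0.0, 0.999, 0.041, -0.001]
ft_force: [0.7, -0.1, 1.4]
opening: 0.0
grasp_force: 0.2
```

Request:
arm_command(plan=[{"ax": 0,"ay": 0,"az": 0,"tx": 0,"ty": -6,"tz": 0,"fingers": 0},{"ax": 0,"ay": 0,"az": 0,"tx": 0,"ty": -14,"tz": 0,"fingers": 0},{"ax": 0,"ay": 0,"az": 0,"tx": 0,"ty": -22,"tz": 0,"fingers": 0},{"ax": 0,"ay": 0,"az": 0,"tx": 0,"ty": -30,"tz": 0,"fingers": 0},{"ax": 0,"ay": 0,"az": 0,"tx": 0,"ty": -38,"tz": 0,"fingers": 0},{"ax": 0,"ay": 0,"az": 0,"tx": 0,"ty": -46,"tz": 0,"fingers": 0},{"ax": 0,"ay": 0,"az": 0,"tx": 0,"ty": -54,"tz": 0,"fingers": 0},{"ax": 0,"ay": 0,"az": 0,"tx": 0,"ty": -60,"tz": 0,"fingers": 0}])

```text
t: 10.2
position: [0.575, 0.02, 0.0199]
ee_rot: [0.0, 0.999, 0.041, 0.0]
ft_force: [-0.8, -6.6, 7.3]
opening: 0.0
grasp_force: 4.5
```

Request:
arm_command(plan=[{"ax": 0,"ay": 0,"az": 0,"tx": 0,"ty": -4,"tz": 0,"fingers": 0},{"ax": 0,"ay": 0,"az": 0,"tx": 0,"ty": -8,"tz": 0,"fingers": 0},{"ax": 0,"ay": 0,"az": 0,"tx": 0,"ty": -11,"tz": 0,"fingers": 0},{"ax": 0,"ay": 0,"az": 0,"tx": 0,"ty": -14,"tz": 0,"fingers": 0},{"ax": 0,"ay": 0,"az": 0,"tx": 0,"ty": -16,"tz": 0,"fingers": 0},{"ax": 0,"ay": 0,"az": 0,"tx": 0,"ty": -18,"tz": 0,"fingers": 0},{"ax": 0,"ay": 0,"az": 0,"tx": 0,"ty": -19,"tz": 0,"fingers": 0},{"ax": 0,"ay": 0,"az": 0,"tx": 0,"ty": -20,"tz": 0,"fingers": 0}])

```text
t: 11.2
position: [0.5732, 0.0394, 0.0199]
ee_rot: [0.001, 0.999, 0.041, 0.0]
ft_force: [-1.2, -7.7, 8.0]
opening: 0.0002
grasp_force: 5.1
```

```bash
python3 -c "
from h import *
snap('scene','s2.png',(220,190,360,295),5.5);print(r.state()['ft_force'])"
```

```text
[-1.14155732 -8.07321266  7.69853312]
```

View pics/s2.png

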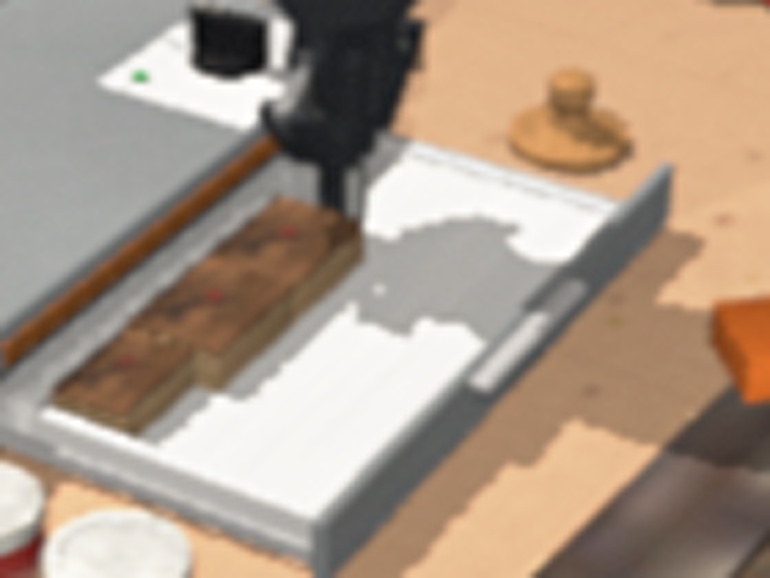

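The scene view shows the three blocks touching in one row, with C's left end (~(60,400)) a few mm short of the guide. I'll continue gently.

Request:
arm_command(plan=[{"ax": 0,"ay": 0,"az": 0,"tx": 0,"ty": -1,"tz": 0,"fingers": 0},{"ax": 0,"ay": 0,"az": 0,"tx": 0,"ty": -1,"tz": 0,"fingers": 0},{"ax": 0,"ay": 0,"az": 0,"tx": 0,"ty": -2,"tz": 0,"fingers": 0},{"ax": 0,"ay": 0,"az": 0,"tx": 0,"ty": -2,"tz": 0,"fingers": 0},{"ax": 0,"ay": 0,"az": 0,"tx": 0,"ty": -3,"tz": 0,"fingers": 0},{"ax": 0,"ay": 0,"az": 0,"tx": 0,"ty": -3,"tz": 0,"fingers": 0},{"ax": 0,"ay": 0,"az": 0,"tx": 0,"ty": -4,"tz": 0,"fingers": 0},{"ax": 0,"ay": 0,"az": 0,"tx": 0,"ty": -4,"tz": 0,"fingers": 0}])

```text
t: 12.25
position: [0.5729, 0.0434, 0.0199]
ee_rot: [0.001, 0.999, 0.041, 0.0]
ft_force: [-1.6, -6.6, 9.3]
opening: -0.0003
grasp_force: 4.9
```

Request:
arm_command(plan=[{"ax": 0,"ay": 0,"az": 0,"tx": 0,"ty": -1,"tz": 0,"fingers": 0},{"ax": 0,"ay": 0,"az": 0,"tx": 0,"ty": -1,"tz": 0,"fingers": 0},{"ax": 0,"ay": 0,"az": 0,"tx": 0,"ty": -2,"tz": 0,"fingers": 0},{"ax": 0,"ay": 0,"az": 0,"tx": 0,"ty": -2,"tz": 0,"fingers": 0},{"ax": 0,"ay": 0,"az": 0,"tx": 0,"ty": -3,"tz": 0,"fingers": 0},{"ax": 0,"ay": 0,"az": 0,"tx": 0,"ty": -3,"tz": 0,"fingers": 0},{"ax": 0,"ay": 0,"az": 0,"tx": 0,"ty": -4,"tz": 0,"fingers": 0},{"ax": 0,"ay": 0,"az": 0,"tx": 0,"ty": -4,"tz": 0,"fingers": 0}])

```text
t: 13.25
position: [0.5725, 0.0473, 0.0199]
ee_rot: [0.001, 0.999, 0.041, 0.0]
ft_force: [0.0, -7.5, 8.8]
opening: 0.0004
grasp_force: 5.0
```

Request:
arm_command(plan=[{"ax": 0,"ay": 0,"az": 0,"tx": 0,"ty": -1,"tz": 0,"fingers": 0},{"ax": 0,"ay": 0,"az": 0,"tx": 0,"ty": -1,"tz": 0,"fingers": 0},{"ax": 0,"ay": 0,"az": 0,"tx": 0,"ty": -2,"tz": 0,"fingers": 0},{"ax": 0,"ay": 0,"az": 0,"tx": 0,"ty": -2,"tz": 0,"fingers": 0},{"ax": 0,"ay": 0,"az": 0,"tx": 0,"ty": -3,"tz": 0,"fingers": 0},{"ax": 0,"ay": 0,"az": 0,"tx": 0,"ty": -3,"tz": 0,"fingers": 0},{"ax": 0,"ay": 0,"az": 0,"tx": 0,"ty": -3,"tz": 0,"fingers": 0},{"ax": 0,"ay": 0,"az": 0,"tx": 0,"ty": -3,"tz": 0,"fingers": 0}])

```text
t: 14.25
position: [0.5724, 0.0487, 0.0199]
ee_rot: [0.001, 0.999, 0.04, 0.0]
ft_force: [-0.8, -14.5, 9.5]
opening: -0.0
grasp_force: 8.7
```

Contact with the guide at about 14 N, so the row is tight. Backing off and checking.

Request:
arm_command(plan=[{"ax": 0,"ay": 0,"az": 0,"tx": 0,"ty": 5,"tz": 0,"fingers": 0},{"ax": 0,"ay": 0,"az": 0,"tx": 0,"ty": 15,"tz": 0,"fingers": 0},{"ax": 0,"ay": 0,"az": 0,"tx": 0,"ty": 20,"tz": -40,"fingers": 0},{"ax": 0,"ay": 0,"az": 0,"tx": -15,"ty": 50,"tz": -90,"fingers": 0},{"ax": 0,"ay": 0,"az": 0,"tx": -40,"ty": 100,"tz": -100,"fingers": 0},{"ax": 0,"ay": 0,"az": 0,"tx": -65,"ty": 150,"tz": -100,"fingers": 0},{"ax": 0,"ay": 0,"az": 0,"tx": -80,"ty": 190,"tz": -100,"fingers": 0},{"ax": 0,"ay": 0,"az": 0,"tx": -80,"ty": 200,"tz": -100,"fingers": 0}])

```text
t: 15.25
position: [0.5076, -0.1579, 0.1194]
ee_rot: [0.0, 0.999, 0.039, -0.0]
ft_force: [0.0, 0.2, 0.0]
opening: 0.0001
grasp_force: 0.0
```

```bash
python3 -c "
from h import *
snap('top','t4.png',(195,160,375,275),4.4);print(r.state()['position'])"
```

```text
[ 0.5084333  -0.15755766  0.1193946 ]
```

View pics/t4.png

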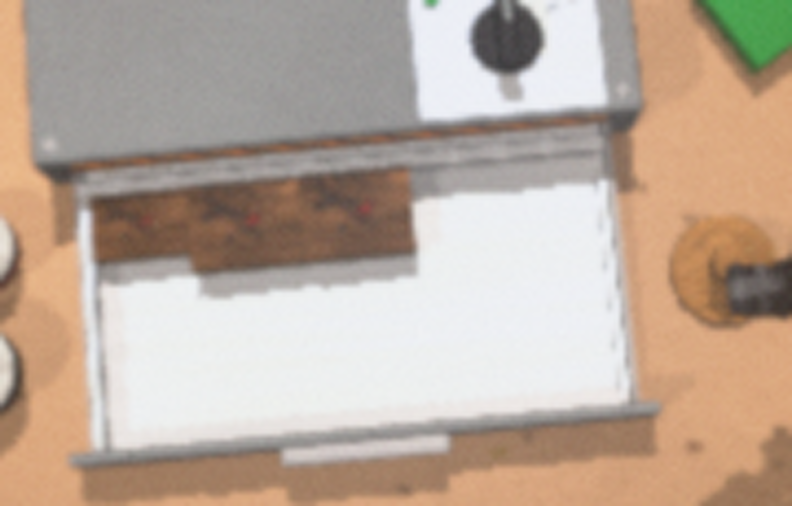

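The top view shows a neat, flush row from the left guide (93,230) to its right end (413,220). Now to the drawer front, left of the lip.

Request:
arm_command(plan=[{"ax": 0,"ay": 0,"az": 0,"tx": -20,"ty": -40,"tz": 0,"fingers": 0},{"ax": 0,"ay": 0,"az": 0,"tx": -45,"ty": -90,"tz": 0,"fingers": 0},{"ax": 0,"ay": 0,"az": 0,"tx": -60,"ty": -145,"tz": 0,"fingers": 0},{"ax": 0,"ay": 0,"az": 0,"tx": -70,"ty": -200,"tz": 0,"fingers": 0},{"ax": 0,"ay": 0,"az": 0,"tx": -74,"ty": -255,"tz": 0,"fingers": 0},{"ax": 0,"ay": 0,"az": 0,"tx": -74,"ty": -310,"tz": 0,"fingers": 0},{"ax": 0,"ay": 0,"az": 0,"tx": -74,"ty": -345,"tz": 0,"fingers": 0},{"ax": 0,"ay": 0,"az": 0,"tx": -74,"ty": -352,"tz": 0,"fingers": 0}])

```text
t: 16.3
position: [0.4052, 0.1934, 0.1194]
ee_rot: [-0.001, 0.999, 0.044, 0.0]
ft_force: [0.1, -0.6, 0.5]
opening: -0.0001
grasp_force: 0.0
```

Request:
arm_command(plan=[{"ax": 0,"ay": 0,"az": 0,"tx": 0,"ty": 2,"tz": 30,"fingers": 0},{"ax": 0,"ay": 0,"az": 0,"tx": 0,"ty": 3,"tz": 65,"fingers": 0},{"ax": 0,"ay": 0,"az": 0,"tx": 0,"ty": 4,"tz": 90,"fingers": 0},{"ax": 0,"ay": 0,"az": 0,"tx": 0,"ty": 4,"tz": 95,"fingers": 0},{"ax": 0,"ay": 0,"az": 0,"tx": 4,"ty": 4,"tz": 95,"fingers": 0},{"ax": 0,"ay": 0,"az": 0,"tx": 9,"ty": 4,"tz": 95,"fingers": 0},{"ax": 0,"ay": 0,"az": 0,"tx": 13,"ty": 4,"tz": 95,"fingers": 0},{"ax": 0,"ay": 0,"az": 0,"tx": 17,"ty": 4,"tz": 95,"fingers": 0}])

```text
t: 17.3
position: [0.4236, 0.1873, 0.0248]
ee_rot: [-0.0, 0.999, 0.041, 0.0]
ft_force: [-4.7, -0.1, 2.8]
opening: 0.0002
grasp_force: 1.9
```

Request:
arm_command(plan=[{"ax": 0,"ay": 0,"az": 0,"tx": 5,"ty": 0,"tz": 0,"fingers": 0},{"ax": 0,"ay": 0,"az": 0,"tx": 10,"ty": 0,"tz": 0,"fingers": 0},{"ax": 0,"ay": 0,"az": 0,"tx": 15,"ty": 0,"tz": 0,"fingers": 0},{"ax": 0,"ay": 0,"az": 0,"tx": 21,"ty": 0,"tz": 0,"fingers": 0},{"ax": 0,"ay": 0,"az": 0,"tx": 27,"ty": 0,"tz": 0,"fingers": 0},{"ax": 0,"ay": 0,"az": 0,"tx": 33,"ty": 0,"tz": 0,"fingers": 0},{"ax": 0,"ay": 0,"az": 0,"tx": 39,"ty": 0,"tz": 0,"fingers": 0},{"ax": 0,"ay": 0,"az": 0,"tx": 45,"ty": 0,"tz": 0,"fingers": 0}])

```text
t: 18.3
position: [0.4685, 0.1911, 0.0243]
ee_rot: [-0.0, 0.999, 0.041, -0.0]
ft_force: [-4.1, 2.2, 1.9]
opening: 0.0003
grasp_force: 2.0
```

Request:
arm_command(plan=[{"ax": 0,"ay": 0,"az": 0,"tx": 6,"ty": 0,"tz": 0,"fingers": 0},{"ax": 0,"ay": 0,"az": 0,"tx": 12,"ty": 0,"tz": 0,"fingers": 0},{"ax": 0,"ay": 0,"az": 0,"tx": 18,"ty": 0,"tz": 0,"fingers": 0},{"ax": 0,"ay": 0,"az": 0,"tx": 25,"ty": 0,"tz": 0,"fingers": 0},{"ax": 0,"ay": 0,"az": 0,"tx": 32,"ty": 0,"tz": 0,"fingers": 0},{"ax": 0,"ay": 0,"az": 0,"tx": 39,"ty": 0,"tz": 0,"fingers": 0},{"ax": 0,"ay": 0,"az": 0,"tx": 46,"ty": 0,"tz": 0,"fingers": 0},{"ax": 0,"ay": 0,"az": 0,"tx": 53,"ty": 0,"tz": 0,"fingers": 0}])

```text
t: 19.3
position: [0.5213, 0.1954, 0.0243]
ee_rot: [-0.0, 0.999, 0.041, -0.0]
ft_force: [-4.7, 1.3, 1.9]
opening: -0.0001
grasp_force: 2.0
```

Request:
arm_command(plan=[{"ax": 0,"ay": 0,"az": 0,"tx": 7,"ty": 0,"tz": 0,"fingers": 0},{"ax": 0,"ay": 0,"az": 0,"tx": 14,"ty": 0,"tz": 0,"fingers": 0},{"ax": 0,"ay": 0,"az": 0,"tx": 20,"ty": 0,"tz": 0,"fingers": 0},{"ax": 0,"ay": 0,"az": 0,"tx": 26,"ty": 0,"tz": 0,"fingers": 0},{"ax": 0,"ay": 0,"az": 0,"tx": 32,"ty": 0,"tz": 0,"fingers": 0},{"ax": 0,"ay": 0,"az": 0,"tx": 37,"ty": 0,"tz": 0,"fingers": 0},{"ax": 0,"ay": 0,"az": 0,"tx": 41,"ty": 0,"tz": 0,"fingers": 0},{"ax": 0,"ay": 0,"az": 0,"tx": 44,"ty": 0,"tz": 0,"fingers": 0}])

```text
t: 20.3
position: [0.565, 0.199, 0.0243]
ee_rot: [-0.0, 0.999, 0.041, -0.0]
ft_force: [-3.1, 2.2, 0.9]
opening: -0.0001
grasp_force: 1.9
```

Request:
arm_command(plan=[{"ax": 0,"ay": 0,"az": 0,"tx": 2,"ty": 0,"tz": 0,"fingers": 0},{"ax": 0,"ay": 0,"az": 0,"tx": 4,"ty": 0,"tz": 0,"fingers": 0},{"ax": 0,"ay": 0,"az": 0,"tx": 6,"ty": 0,"tz": 0,"fingers": 0},{"ax": 0,"ay": 0,"az": 0,"tx": 8,"ty": 0,"tz": 0,"fingers": 0},{"ax": 0,"ay": 0,"az": 0,"tx": 10,"ty": 0,"tz": 0,"fingers": 0},{"ax": 0,"ay": 0,"az": 0,"tx": 11,"ty": 0,"tz": 0,"fingers": 0},{"ax": 0,"ay": 0,"az": 0,"tx": 12,"ty": 0,"tz": 0,"fingers": 0},{"ax": 0,"ay": 0,"az": 0,"tx": 13,"ty": 0,"tz": 0,"fingers": 0}])

```text
t: 21.3
position: [0.5778, 0.2, 0.0243]
ee_rot: [-0.0, 0.999, 0.041, -0.0]
ft_force: [-3.5, 2.9, -0.8]
opening: -0.0001
grasp_force: 1.8
```

Request:
arm_command(plan=[{"ax": 0,"ay": 0,"az": 0,"tx": 1,"ty": 0,"tz": 0,"fingers": 0},{"ax": 0,"ay": 0,"az": 0,"tx": 2,"ty": 0,"tz": 0,"fingers": 0},{"ax": 0,"ay": 0,"az": 0,"tx": 3,"ty": 0,"tz": 0,"fingers": 0},{"ax": 0,"ay": 0,"az": 0,"tx": 3.5,"ty": 0,"tz": 0,"fingers": 0},{"ax": 0,"ay": 0,"az": 0,"tx": 4,"ty": 0,"tz": 0,"fingers": 0},{"ax": 0,"ay": 0,"az": 0,"tx": 4.5,"ty": 0,"tz": 0,"fingers": 0},{"ax": 0,"ay": 0,"az": 0,"tx": 5,"ty": 0,"tz": 0,"fingers": 0},{"ax": 0,"ay": 0,"az": 0,"tx": 5.5,"ty": 0,"tz": 0,"fingers": 0}])

```text
t: 22.3
position: [0.5833, 0.2005, 0.0244]
ee_rot: [-0.0, 0.999, 0.041, 0.0]
ft_force: [-3.4, 2.3, -0.3]
opening: -0.0002
grasp_force: 1.8
```

Request:
arm_command(plan=[{"ax": 0,"ay": 0,"az": 0,"tx": 1,"ty": 0,"tz": 0,"fingers": 0},{"ax": 0,"ay": 0,"az": 0,"tx": 1.5,"ty": 0,"tz": 0,"fingers": 0},{"ax": 0,"ay": 0,"az": 0,"tx": 2,"ty": 0,"tz": 0,"fingers": 0},{"ax": 0,"ay": 0,"az": 0,"tx": 2.5,"ty": 0,"tz": 0,"fingers": 0},{"ax": 0,"ay": 0,"az": 0,"tx": 3,"ty": 0,"tz": 0,"fingers": 0},{"ax": 0,"ay": 0,"az": 0,"tx": 3.5,"ty": 0,"tz": 0,"fingers": 0},{"ax": 0,"ay": 0,"az": 0,"tx": 4,"ty": 0,"tz": 0,"fingers": 0},{"ax": 0,"ay": 0,"az": 0,"tx": 4,"ty": 0,"tz": 0,"fingers": 0}])

```text
t: 23.3
position: [0.5846, 0.2006, 0.0242]
ee_rot: [0.001, 0.999, 0.042, -0.002]
ft_force: [-21.9, -0.4, 16.2]
opening: -0.0001
grasp_force: 10.8
```

Tray home: it stopped against a 22 N resistance. Back off, rise and go above the knob.

Request:
arm_command(plan=[{"ax": 0,"ay": 0,"az": 0,"tx": -15,"ty": 0,"tz": 0,"fingers": 0},{"ax": 0,"ay": 0,"az": 0,"tx": -20,"ty": 0,"tz": -40,"fingers": 0},{"ax": 0,"ay": 0,"az": 0,"tx": -20,"ty": 10,"tz": -95,"fingers": 0},{"ax": 0,"ay": 0,"az": 0,"tx": 0,"ty": 50,"tz": -130,"fingers": 0},{"ax": 0,"ay": 0,"az": 0,"tx": 25,"ty": 95,"tz": -135,"fingers": 0.3},{"ax": 0,"ay": 0,"az": 0,"tx": 50,"ty": 145,"tz": -135,"fingers": 0.5},{"ax": 0,"ay": 0,"az": 0,"tx": 68,"ty": 190,"tz": -135,"fingers": 0.6},{"ax": 0,"ay": 0,"az": 0,"tx": 69,"ty": 202,"tz": -135,"fingers": 0.6}])

```text
t: 24.3
position: [0.6738, 0.0005, 0.1591]
ee_rot: [0.001, 0.999, 0.039, 0.0]
ft_force: [-0.5, 1.0, -0.1]
opening: 0.0512
grasp_force: 0.0
```

```bash
python3 -c "
from h import *
np.set_printoptions(precision=4,suppress=True)
snap('scene','s3.png',(150,140,350,290),3.9);s=r.state();print(s['position'],s['joint_positions'],s['opening'])
print((proj('scene',[[.67,.005,.096],[.67,.005,.066],s['position']])-[150,140])*3.9)"
```

```text
[0.6733 0.0008 0.1591] [ 0.1382  0.5085 -0.3238  1.6571  0.1864  1.006  -1.74  ] 0.05107432157966665
[[436.7006 204.9905]
 [437.016  241.1849]
 [435.9991 123.2465]]
```

View pics/s3.png

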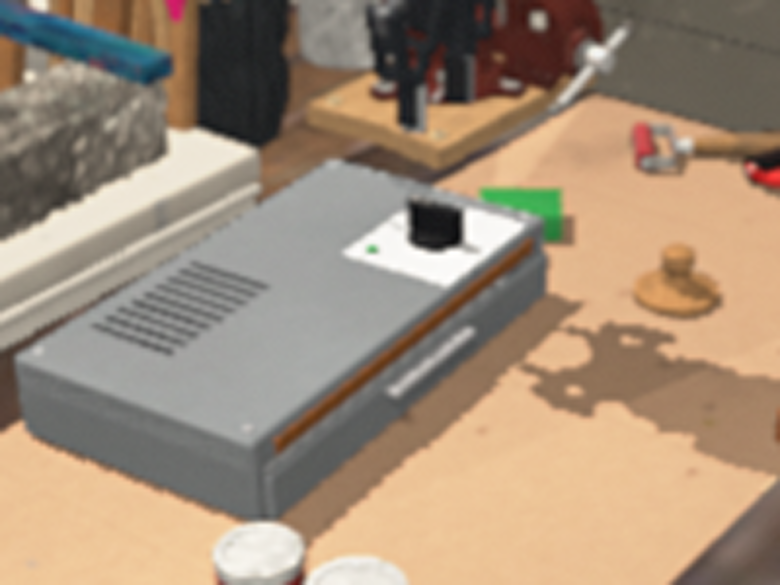

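The scene view shows the tray shut, the knob at (436,207) matching my estimate, and the fingers above it. Joint 7 is at −1.74 and would run out of range turning clockwise, so I first turn the gripper half a turn the other way.

Request:
arm_command(plan=[{"ax": 0,"ay": 0,"az": -0.16,"tx": 0,"ty": 0,"tz": 0,"fingers": 0.6},{"ax": 0,"ay": 0,"az": -0.32,"tx": 0,"ty": 0,"tz": 0,"fingers": 0.6},{"ax": 0,"ay": 0,"az": -0.48,"tx": 0,"ty": 0,"tz": 0,"fingers": 0.6},{"ax": 0,"ay": 0,"az": -0.64,"tx": 0,"ty": 0,"tz": 0,"fingers": 0.6},{"ax": 0,"ay": 0,"az": -0.8,"tx": 0,"ty": 0,"tz": 0,"fingers": 0.6},{"ax": 0,"ay": 0,"az": -0.96,"tx": 0,"ty": 0,"tz": 0,"fingers": 0.6},{"ax": 0,"ay": 0,"az": -1.0472,"tx": 0,"ty": 0,"tz": 0,"fingers": 0.6},{"ax": 0,"ay": 0,"az": -1.0472,"tx": 0,"ty": 0,"tz": 0,"fingers": 0.6}])

```text
t: 25.35
position: [0.6724, 0.0062, 0.1595]
ee_rot: [-0.0, 0.844, 0.536, 0.0]
ft_force: [0.2, 0.1, 1.0]
opening: 0.0514
grasp_force: 0.0
```

```bash
python3 -c "
from h import *
print(r.state()['joint_positions'].round(3),r.state()['ee_rot'],r.state()['position'])"
```

```text
[ 0.295  0.545 -0.557  1.648  0.323  1.041 -0.802] [-2.02855987e-05  8.44453306e-01  5.35629135e-01  2.07500080e-04] [0.67235733 0.00621034 0.15947777]
```

j7 rises as predicted; two more thirds.

Request:
arm_command(plan=[{"ax": 0,"ay": 0,"az": -0.16,"tx": 0,"ty": 0,"tz": 0,"fingers": 0.6},{"ax": 0,"ay": 0,"az": -0.32,"tx": 0,"ty": 0,"tz": 0,"fingers": 0.6},{"ax": 0,"ay": 0,"az": -0.48,"tx": 0,"ty": 0,"tz": 0,"fingers": 0.6},{"ax": 0,"ay": 0,"az": -0.64,"tx": 0,"ty": 0,"tz": 0,"fingers": 0.6},{"ax": 0,"ay": 0,"az": -0.8,"tx": 0,"ty": 0,"tz": 0,"fingers": 0.6},{"ax": 0,"ay": 0,"az": -0.96,"tx": 0,"ty": 0,"tz": 0,"fingers": 0.6},{"ax": 0,"ay": 0,"az": -1.0472,"tx": 0,"ty": 0,"tz": 0,"fingers": 0.6},{"ax": 0,"ay": 0,"az": -1.0472,"tx": 0,"ty": 0,"tz": 0,"fingers": 0.6}])

```text
t: 26.35
position: [0.6725, 0.0057, 0.1593]
ee_rot: [-0.0, 0.465, 0.886, 0.0]
ft_force: [-0.3, -0.4, 0.2]
opening: 0.0513
grasp_force: 0.0
```

Request:
arm_command(plan=[{"ax": 0,"ay": 0,"az": -0.16,"tx": 0,"ty": 0,"tz": 0,"fingers": 0.6},{"ax": 0,"ay": 0,"az": -0.32,"tx": 0,"ty": 0,"tz": 0,"fingers": 0.6},{"ax": 0,"ay": 0,"az": -0.48,"tx": 0,"ty": 0,"tz": 0,"fingers": 0.6},{"ax": 0,"ay": 0,"az": -0.64,"tx": 0,"ty": 0,"tz": 0,"fingers": 0.6},{"ax": 0,"ay": 0,"az": -0.8,"tx": 0,"ty": 0,"tz": 0,"fingers": 0.6},{"ax": 0,"ay": 0,"az": -0.96,"tx": 0,"ty": 0,"tz": 0,"fingers": 0.6},{"ax": 0,"ay": 0,"az": -1.0472,"tx": 0,"ty": 0,"tz": 0,"fingers": 0.6},{"ax": 0,"ay": 0,"az": -1.0472,"tx": 0,"ty": 0,"tz": 0,"fingers": 0.6}])

```text
t: 27.35
position: [0.6725, 0.0055, 0.1592]
ee_rot: [-0.0, -0.04, 0.999, 0.0]
ft_force: [-0.3, 0.6, 0.5]
opening: 0.0512
grasp_force: 0.0
```

```bash
python3 -c "
from h import *
print(r.state()['joint_positions'].round(3),r.state()['ee_rot'],r.state()['position'])"
```

```text
[ 0.573  0.696 -1.007  1.63   0.628  1.173  1.067] [-1.33536210e-04 -3.97646738e-02  9.99209060e-01  8.90584608e-05] [0.67251303 0.00552377 0.15920487]
```

Request:
arm_command(plan=[{"ax": 0,"ay": 0,"az": 0,"tx": 2,"ty": 0,"tz": 30,"fingers": 0.6},{"ax": 0,"ay": 0,"az": 0,"tx": 2,"ty": 0,"tz": 60,"fingers": 0.6},{"ax": 0,"ay": 0,"az": 0,"tx": 2,"ty": 0,"tz": 76,"fingers": 0.6},{"ax": 0,"ay": 0,"az": 0,"tx": 2,"ty": 0,"tz": 80,"fingers": 0.6},{"ax": 0,"ay": 0,"az": 0,"tx": 2,"ty": 0,"tz": 80,"fingers": 0.4},{"ax": 0,"ay": 0,"az": 0,"tx": 2,"ty": 0,"tz": 80,"fingers": 0.2},{"ax": 0,"ay": 0,"az": 0,"tx": 2,"ty": 0,"tz": 80,"fingers": 0.1},{"ax": 0,"ay": 0,"az": 0,"tx": 2,"ty": 0,"tz": 80,"fingers": 0.05}], squeeze=40)

```text
t: 28.35
position: [0.6712, 0.0056, 0.0805]
ee_rot: [0.001, -0.041, 0.999, 0.0]
ft_force: [-1.9, 2.1, 7.4]
opening: 0.0119
grasp_force: 41.8
```

Gripped at about 12 mm. Now turn clockwise.

Request:
arm_command(plan=[{"ax": 0,"ay": 0,"az": 0.14,"tx": 0,"ty": 0,"tz": 0,"fingers": 0},{"ax": 0,"ay": 0,"az": 0.29,"tx": 0,"ty": 0,"tz": 0,"fingers": 0},{"ax": 0,"ay": 0,"az": 0.44,"tx": 0,"ty": 0,"tz": 0,"fingers": 0},{"ax": 0,"ay": 0,"az": 0.59,"tx": 0,"ty": 0,"tz": 0,"fingers": 0},{"ax": 0,"ay": 0,"az": 0.74,"tx": 0,"ty": 0,"tz": 0,"fingers": 0},{"ax": 0,"ay": 0,"az": 0.88,"tx": 0,"ty": 0,"tz": 0,"fingers": 0},{"ax": 0,"ay": 0,"az": 0.98,"tx": 0,"ty": 0,"tz": 0,"fingers": 0},{"ax": 0,"ay": 0,"az": 1.03,"tx": 0,"ty": 0,"tz": 0,"fingers": 0}])

```text
t: 29.35
position: [0.671, 0.0054, 0.0805]
ee_rot: [0.001, 0.457, 0.889, 0.0]
ft_force: [-1.9, 1.1, 8.1]
opening: 0.0118
grasp_force: 41.9
```

```bash
python3 -c "
from h import *
s=r.state();print(s['joint_positions'].round(3),s['ee_rot'],s['position'],s['ft_torque'],s['ft_force'],s['opening'])"
```

```text
[ 0.412  0.686 -0.735  1.696  0.54   0.972  0.097] [5.21394466e-04 4.57177312e-01 8.89375373e-01 2.80498993e-04] [0.67104545 0.00540104 0.08045866] [0.09704568 0.64020065 0.11197066] [-1.88208188  1.11366134  8.07363329] 0.011754987827244321
```

Request:
arm_command(plan=[{"ax": 0,"ay": 0,"az": 0.02,"tx": 0,"ty": 0,"tz": 0,"fingers": 0},{"ax": 0,"ay": 0,"az": 0.04,"tx": 0,"ty": 0,"tz": 0,"fingers": 0},{"ax": 0,"ay": 0,"az": 0.06,"tx": 0,"ty": 0,"tz": 0,"fingers": 0},{"ax": 0,"ay": 0,"az": 0.07,"tx": 0,"ty": 0,"tz": 0,"fingers": 0},{"ax": 0,"ay": 0,"az": 0.07,"tx": 0,"ty": 0,"tz": 0,"fingers": 0},{"ax": 0,"ay": 0,"az": 0.07,"tx": 0,"ty": 0,"tz": 0,"fingers": 0},{"ax": 0,"ay": 0,"az": 0.07,"tx": 0,"ty": 0,"tz": 0,"fingers": 0},{"ax": 0,"ay": 0,"az": 0.07,"tx": 0,"ty": 0,"tz": 0,"fingers": 0}])

```text
t: 30.35
position: [0.671, 0.0054, 0.0805]
ee_rot: [0.001, 0.487, 0.874, 0.0]
ft_force: [-3.2, 0.4, 7.4]
opening: 0.0119
grasp_force: 44.8
```

```bash
python3 -c "
from h import *
s=r.state();print(s['ee_rot'],s['ft_torque'],s['ft_force'])"
```

```text
[5.40853299e-04 4.86626254e-01 8.73610046e-01 2.89192719e-04] [0.04547007 0.63711538 0.76557413] [-3.19179064  0.36328215  7.44398614]
```

The torque jumped from 0.11 to 0.77 N m, so the stop is reached. Release and rise.

Request:
arm_command(plan=[{"ax": 0,"ay": 0,"az": 0,"tx": 0,"ty": 0,"tz": 0,"fingers": 0.5},{"ax": 0,"ay": 0,"az": 0,"tx": 0,"ty": 0,"tz": 0,"fingers": 1},{"ax": 0,"ay": 0,"az": 0,"tx": 0,"ty": 0,"tz": 0,"fingers": 1},{"ax": 0,"ay": 0,"az": 0,"tx": 0,"ty": 0,"tz": 0,"fingers": 1},{"ax": 0,"ay": 0,"az": 0,"tx": 0,"ty": 0,"tz": -20,"fingers": 1},{"ax": 0,"ay": 0,"az": 0,"tx": 0,"ty": 0,"tz": -60,"fingers": 1},{"ax": 0,"ay": 0,"az": 0,"tx": 0,"ty": 0,"tz": -100,"fingers": 1},{"ax": 0,"ay": 0,"az": 0,"tx": 0,"ty": 0,"tz": -120,"fingers": 1}])

```text
t: 31.35
position: [0.6715, 0.0054, 0.2029]
ee_rot: [0.001, 0.487, 0.873, 0.001]
ft_force: [0.5, 0.3, -1.2]
opening: 0.0852
grasp_force: 0.0
```

```bash
python3 -c "
from h import *
snap('scene','s4.png',(150,140,350,290),3.9);print(r.state()['position'],r.state()['ft_force'])"
```

```text
[0.67203786 0.00539748 0.20439068] [ 1.13348997 -0.56304405  2.2779374 ]
```

View pics/s4.png

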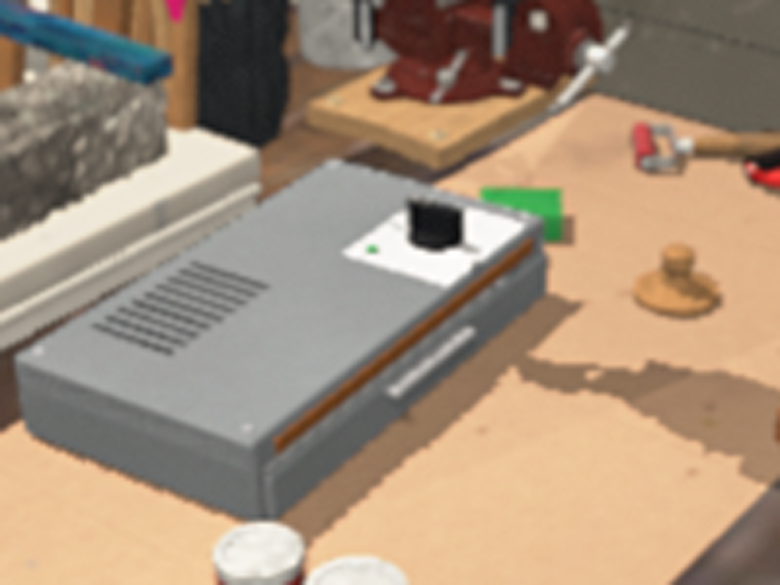

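The knob at (436,225) is back at its rest angle, the tray is shut, the tins and baren are unmoved, and the gripper is clear.

```bash
python3 -c "
from h import *
print(r.sign_off())"
```

```text
the job is handed in; nothing more can be done
None
```

I handed the job in at about 31 s (no verdict shown): the blocks were in a neat, tight row before the tray was pushed home, and the start knob was turned to its stop and sprang back; the baren and tins were left in place.

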